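# Take a coating reading on the ring-marked spot of a sloping bracket

### The job

Switch the coating gauge from standby to measuring: push its sprung selector knob down, turn it clockwise as far as it goes and let it spring back up. Then take the probe out of its rest and hold it on the spot marked with a ring (not the cross) on the bracket's sloping face: square to that face, tip inside the ring, pressed only lightly so that the sprung nose is about half-way in. Finish while still holding it there for the reading, and leave the other gauges lying where they are.

Things in the scene. Friction and masses are not known exactly. Their poses are not given: they have to be found in the camera images.
- gauge: Bench coating gauge, fixed grey box 185 x 170 mm, level deck 60 mm above the table; origin on the table straight below the selector knob. In its own frame it reaches from x = -55 to 130 mm and y = -110 to 60 mm; a raised display housing, 105 mm high, begins at x = 70 mm. Short tick beside the knob: standby; long tick: measuring.
- selector_grip (a point): Centre of the upright black finger bar of the push-and-turn selector, on its vertical turning axis, half-way up: bar 14 mm thick, 42 long, 24 tall (75 to 99 mm above the table), on a skirt 44 mm in diameter, 7 thick, that moves with it. x across the bar (the 14 mm to pinch), y along it to its white pointer line, z up.
- selector (a joint): Turn of the selector, rad, clockwise from above: 0 standby (start), 1.05 (60 degrees, end stop, pointer at the long tick) measuring. A lock stops it leaving either position unless pushed down more than 4 mm: do not force it. Let go in either position it springs up and locks; let go in between it stays down.
- selector_press (a joint): How far the selector is pushed down, m: 0 up, 0.006 fully down. The spring takes about 2.5 N to start, 5.5 N fully down, and lifts it again by itself.
- rest: Fixed grey block, 62 mm square, 78 mm high, on a foot 92 mm square, in which the probe stands upright: barrel in the 20 mm hole, shoulder of the grip on its top. Origin at its centre on the table, z up. Lift the probe 75 mm straight up to clear it.
- probe_grip (a point): Middle of the round black grip of the probe, where to hold it, on its axis; z along the probe, away from the tip. Grip 25 mm in diameter, from 28 mm below this point to 24 above, then a 12 mm cap; below it a steel barrel 17 mm in diameter, 58 long, then the nose, 10 mm in diameter, out by 12 mm. 0.15 kg.
- probe_tip (a point): Centre of the flat end of the sprung nose: 98 mm below the middle of the grip, on the axis, while the nose is out; z as the probe's.
- nose (a joint): How far the sprung nose is pushed into the probe, m: 0 fully out, 0.008 bottomed. About 2.4 N starts it, 4 N at half-way (0.004), 5.6 N at the end; then the probe is hard.
- bracket: White painted bracket fixed in a low dark vice (82 x 210 mm, jaws 74 mm high, long side along its y, screw at -y). Its top plate, 88 mm up the slope and 116 across, slopes 20 degrees, rising along the bracket's +x; the face is 106 mm above the table at its middle. Origin on the table below that middle, z up.
- ring_spot: Centre of the ring drawn on the sloping face, 106 mm above the table; z the outward normal of the face (it leans towards the robot), x up the slope, y across it. Black line, 22 mm inner diameter, 18 to 28 mm to one side of the face's middle; a cross of the same size is drawn on the other side.
- setting_ring: Steel setting ring, 84 mm across, 20 high, lying loose: leave it. Origin under its centre.
- plug_gauge: Steel double-ended plug gauge, 121 mm long, 22 thick, lying loose along its x: leave it.
- marker_pen: Marker pen, 120 mm long, 15 thick, lying loose along its x: leave it.
- caliper: Caliper, 235 mm long along its x, jaws at +x, lying loose: leave it.
- micrometer: Outside micrometer, about 125 x 50 mm, lying loose: leave it.
- setup_block: Steel block 75 x 50 x 25 mm with drilled holes, lying loose: leave it.

How it is judged:
On the way, in this order (a step that is already met when the one before it is completed fails the run):
1. the selector stands at measuring (turned past 0.98 rad) and has sprung back up (less than 1 mm down), the probe still in its rest (value of joint selector above 0.98 rad and value of joint selector_press below 0.001 m and distance between probe_grip and rest below 0.115 m), for 0.2 s.
2. the probe is held clear above its rest (contact force between the fingers and probe above 1 N and contact force between probe and rest below 0.1 N and height (world z) of probe_tip above 0.08 m), for 0.1 s.
At the end, for the whole second after the job is handed in: Selector at measuring (over 0.98 rad) and up (within 1 mm); fingers hold the probe still: tip within 6.5 mm of the ring centre, axis within 0.14 rad of the face normal, nose 1.5 to 6.8 mm in, 1.5 to 9 N on the bracket, clear of its rest (value of joint selector above 0.98 rad and value of joint selector_press below 0.001 m and distance between probe_tip and ring_spot below 0.0065 m and angle between the z axis of probe_tip and the z axis of ring_spot, either way round below 0.14 rad and value of joint nose between 0.0015 and 0.0068 m and contact force between probe and bracket between 1.5 and 9 N and contact force between the fingers and probe above 1 N and contact force between probe and rest below 0.1 N and linear speed of probe below 0.02 m/s); the arm keeps its last pose, push and grip.
It fails at once if the selector is forced round (0.075 to 0.9 rad) without being pushed down (less than 2 mm) (value of joint selector between 0.075 and 0.9 rad and value of joint selector_press below 0.002 m).
It fails at once if the probe is pressed or knocked hard (over 20 N) against the bracket (contact force between probe and bracket above 20 N).
It fails at once if another gauge is moved by more than 25 mm (distance of any of setting_ring, plug_gauge, marker_pen, caliper, micrometer, setup_block from where it was at the start of the episode above 0.025 m).
It also fails if it takes over 54 s, if anything falls off the work surface, if the arm or the gripper's body presses on something with over 40 N, if the wrist force passes 120 N, or if a joint passes its speed limit or range.

### The arm

A 7-joint arm with a two-finger parallel gripper is mounted at the origin on the work surface. World frame = base frame: x ahead of the robot, y to its left, z up, the work surface at z = 0. Lengths are in m, angles in rad, forces in N, time in s.
With the tool pointing down it reaches from about 0.425 to 0.875 m from the base axis. Payload 8.4 kg.
Tool frame: the origin (TCP) lies on the centre line of the jaws, within the pads' length; the fingertips stand ctrl.tip_extent ahead of it and the grasp point (between the pads) lies 5 mm behind it (ctrl.tip_extent is the distance from the TCP to the fingertips, in m); z points along the fingers, y is the direction in which the jaws open and shut (so a half turn about z gives the same grasp; the last joint's range is limited). The gripper opens to 85 mm and grips with 20 to 120 N. Pads are 22 mm wide; open, the fingers measure 114 mm over their backs; the gripper's body (76 mm by 85 mm) begins 54 mm behind the grasp point. The pads swing forward as they close: fully open they stand 13 mm farther back than shut.
Start: joints at [1.059, 0.333, 0.04, 1.465, -0.013, 1.343, -0.059], TCP at [0.261, -0.595, 0.245] pointing down, gripper open.
Joint ranges: [-2.58, 2.58], [-0.38, 2.09], [-1.3, 1.39], [0.25, 2.4], [-1.5, 4.64], [0.08, 2.09], [-2.65, 2.65]. Speed limits (rad/s): [2.22, 2.22, 2.79, 2.79, 3.14, 3.14, 3.14].

### API

Orientations are given as a rotation vector (axis times angle).
In Python, from bench import telemetry, optics, ctrl gives the robot as it stands.
- The arm moves only by the tool play_rows, never from a script. Its argument "plan" is a list of rows, each a list of 3 entries, a list of its own where there are three numbers: the opening, from 0 (shut) to 1 (fully open), then the shift along the tool's x, y, z in m, then the turn about the tool's z in rad. A call has 1 to 10 rows; each row shifts and turns the commanded pose from where the row before left it, along the tool's axes as they then stand; what a row does not reach is not made up. A row lasts 1/8 s, in which the tool goes at most 62.5 mm and 10.7 degrees, less where a joint would pass 70% of its speed; a pose out of reach is approached as far as the arm can. A call with a gripper value outside its range is refused whole. The fingers move at their own pace and stop on an object; "squeeze" is the grip in N (left out, the last holds). Time passes only in rows, so rows that do not move let the fingers close. It gives the time, the measured TCP pose, the force and the opening at its end, in the units of the state.
- telemetry.sense(): the state, without advancing time (a new reading comes with each control period).
- optics.capture(name): name is "scene" or "top" or "wrist"; returns a dict with "img" (480x640x3 uint8, red, green, blue), "z_map" (480x640 float32, m along the optical axis (not along the pixel's ray), 0 where there is no reading), "fovy" (degrees; the focal length in pixels is half the picture's height over the tangent of half this angle, whatever the lens; pixels are square), "cx", "cy" (the principal point, pixels), "distortion" ([k1, k2, p1, p2, k3] as OpenCV has them; the pictures are not rectified), "rvec" (rotation vector, rad) and "tvec" (3), from world to camera coordinates, as OpenCV has them; the wrist camera has in their place "mount" (4x4, takes a point from camera to tool coordinates, whose origin is the TCP and whose axes are the flange's). Camera axes: x right, y down, z forward; pixel columns grow to the right and rows downward; lengths in m; the calibration is good to about 2 mm. A picture is of the moment at which its call begins: read the wrist's pose just before it.
- ctrl.sign_off(): hands the job in, once; it reports no verdict.
The state is a dict: "time_s": time; "qpos": joint angles; "joint_vel": joint speeds; "joint_torque": joint torques, N m; "ee_pos": TCP position; "tool_rot": TCP orientation; "contact_force": force on the tool from outside, world axes, zero at the start; "ft_torque": the same for the moment, N m; "width": finger opening in m.
Only numpy, scipy, OpenCV 4.12 (cv2) and the standard library are available. Lean on these libraries where they do the work, as an engineer would, in place of code of your own. Each camera call takes 0.05 s, during which the arm holds its last target.

## Working session

There is one attempt and no reset: what is moved stays moved. The work goes in short steps, Python scripts to look and compute and a tool call to move; the robot and the scene stay as the last step left them, time stands still between calls to the robot, and variables do not carry over. Pictures are saved under pics/ and viewed, and the job is handed in when it is done.

Besides the shell and the picture viewer there is one more tool, called after "Call:" as name(argument=value, ...), one argument or row to a line, values as JSON. play_rows: Moves the arm, as the interface text tells. Its arguments: {"type":"object","properties":{"plan":{"type":"array","items":{"type":"array"}},"squeeze":{"type":"number"}},"required":["plan"]}

```bash
ls; mkdir -p pics; python3 - <<'E'
from bench import telemetry, optics, ctrl
import cv2
print(telemetry.sense(), ctrl.tip_extent)
for n in ["scene","top","wrist"]:
    c=optics.capture(n)
    cv2.imwrite(f"pics/{n}0.png",c["img"][:,:,::-1])
    print(n,{k:v for k,v in c.items() if k not in("img","z_map")})
E
```

```text
pics
{'time_s': 0.0, 'qpos': array([ 1.05881053,  0.33393846,  0.03984344,  1.46629998, -0.01338074,
        1.34329641, -0.05849172]), 'joint_vel': array([-6.86723345e-05,  1.52749441e-03,  7.28160728e-05,  5.79757035e-04,
        1.29926264e-03, -2.11331188e-04, -4.28602762e-04]), 'joint_torque': array([ 1.28838834e-03, -6.58541036e+01,  1.36600267e+00, -4.05568349e+01,
        1.68295100e-02,  1.24416535e-02, -2.19960361e-05]), 'ee_pos': array([ 0.26056204, -0.59500214,  0.24438898]), 'tool_rot': array([-3.07333210e+00, -6.43514987e-01,  7.27586991e-04]), 'contact_force': array([0.44485356, 0.60458339, 0.63790714]), 'ft_torque': array([-0.00744006, -0.02414609, -0.00479525]), 'width': 0.08544818704079966} 0.014
scene {'fovy': 50.535712275587564, 'cx': 324.2414832844219, 'cy': 249.20758088614133, 'distortion': array([-0.13128527,  0.        ,  0.        ,  0.        ,  0.        ]), 'rvec': array([ 2.29109444,  0.7631342 , -0.31215115]), 'tvec': array([-0.45335034, -0.20263904,  1.67613899])}
top {'fovy': 57.95303013983167, 'cx': 318.602221991953, 'cy': 238.9311276299011, 'distortion': array([-0.01400082,  0.        ,  0.        ,  0.        ,  0.        ]), 'rvec': array([ 2.17362426, -2.12221594,  0.20960017]), 'tvec': array([-0.02981474,  0.5988666 ,  1.31396936])}
wrist {'fovy': 66.34609330981138, 'cx': 320.0930943903857, 'cy': 235.471181386772, 'distortion': array([0.016836, 0.      , 0.      , 0.      , 0.      ]), 'mount': array([[-4.91188446e-04, -9.54612723e-01, -2.97849473e-01,
         7.69373548e-02],
       [ 9.99999387e-01, -1.73285716e-04, -1.09373165e-03,
         2.16631953e-04],
       [ 9.92477089e-04, -2.97849828e-01,  9.54612222e-01,
        -1.27907382e-01],
       [ 0.00000000e+00,  0.00000000e+00,  0.00000000e+00,
         1.00000000e+00]])}
```

View pics/scene0.png

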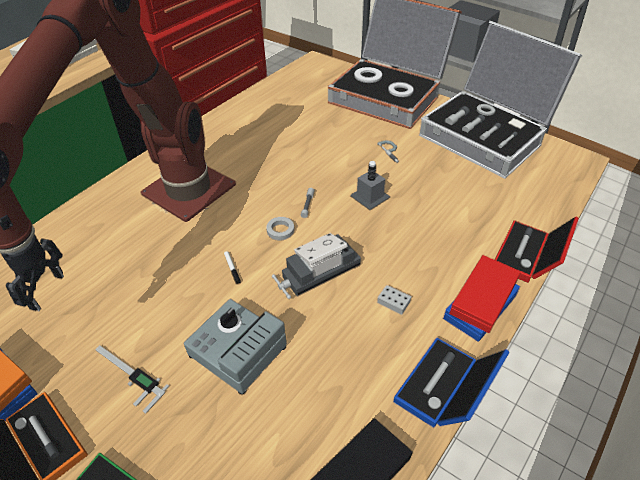

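View pics/top0.png

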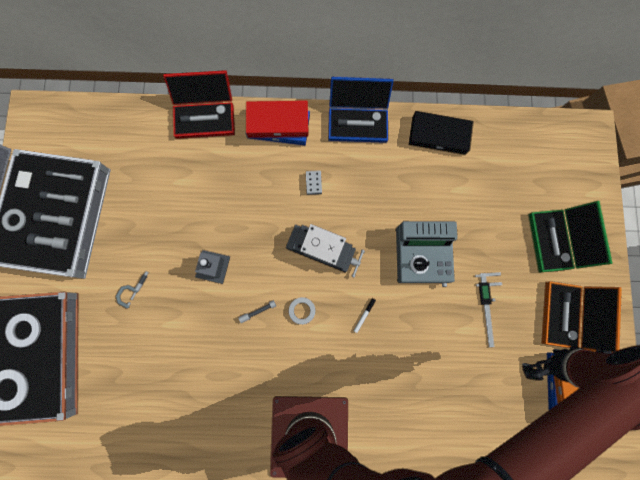

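View pics/wrist0.png

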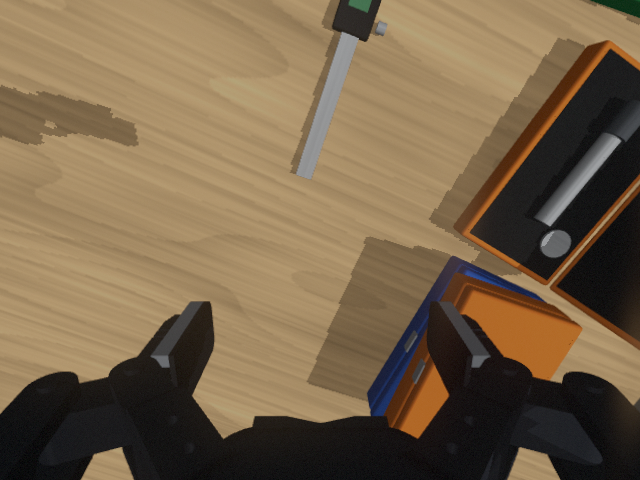

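Top view: gauge knob is near (420,264), probe and rest near (206,262), and the bracket near (324,247) with its ring at (316,241). The caliper is at (487,300), near the gauge. The tool can't tilt, so the probe will have to be pivoted in the fingers. First I'll get coarse positions.

```bash
cat > h.py <<'E'
import numpy as np, cv2
from scipy.spatial.transform import Rotation as R
from bench import telemetry, optics, ctrl
def cap(n):
    s=telemetry.sense(); c=optics.capture(n)
    f=240/np.tan(np.radians(c["fovy"])/2)
    c["K"]=np.array([[f,0,c["cx"]],[0,f,c["cy"]],[0,0,1]])
    if n=="wrist":
        T=np.eye(4);T[:3,:3]=R.from_rotvec(s["tool_rot"]).as_matrix();T[:3,3]=s["ee_pos"]
        c["Twc"]=T@c["mount"]
    else:
        T=np.eye(4);T[:3,:3]=R.from_rotvec(c["rvec"]).as_matrix();T[:3,3]=c["tvec"];c["Twc"]=np.linalg.inv(T)
    return c
def rays(c,px):
    u=cv2.undistortPoints(np.array(px,float).reshape(-1,1,2),c["K"],c["distortion"]).reshape(-1,2)
    d=np.c_[u,np.ones(len(u))]
    return c["Twc"][:3,3], d@c["Twc"][:3,:3].T
def onz(c,px,z):
    o,d=rays(c,px); z=np.asarray(z,float); return o+d*((z-o[2])/d[:,2])[:,None]
def onplane(c,px,p0,n):
    o,d=rays(c,px); return o+d*(((p0-o)@n)/(d@n))[:,None]
def depthpts(c,px):
    o,d=rays(c,px); px=np.array(px,int).reshape(-1,2); return o+d*c["z_map"][px[:,1],px[:,0]][:,None]
def proj(c,P):
    T=np.linalg.inv(c["Twc"]); return cv2.projectPoints(np.array(P,float).reshape(-1,1,3),R.from_matrix(T[:3,:3]).as_rotvec(),T[:3,3],c["K"],c["distortion"])[0].reshape(-1,2)
def save(c,name,crop=None,k=1):
    im=c["img"][:,:,::-1]
    if crop: x0,y0,x1,y1=crop; im=im[y0:y1,x0:x1]
    cv2.imwrite("pics/"+name,cv2.resize(im,None,fx=k,fy=k,interpolation=cv2.INTER_CUBIC))
E
python3 - <<'E'
from h import *
c=cap("top")
save(c,"topz1.png",(180,210,480,300),2.6)
np.set_printoptions(precision=4,suppress=True)
print("knob",onz(c,[(420,264)],.099), "probe top",onz(c,[(206,262)],.142),"ring",onz(c,[(316,241)],.106),"caliper",onz(c,[(487,273),(489,345)],0.01))
print(depthpts(c,[(420,264),(206,262),(316,241),(332,247)]))
E
```

```text
knob [[ 0.5224 -0.3229  0.099 ]] probe top [[0.5079 0.3106 0.142 ]] ring [[ 0.5835 -0.0062  0.106 ]] caliper [[ 0.5086 -0.5655  0.01  ]
 [ 0.2806 -0.5625  0.01  ]]
[[ 0.5223 -0.3226  0.1001]
 [ 0.5084  0.3117  0.1374]
 [ 0.5828 -0.0061  0.1103]
 [ 0.5665 -0.0548  0.1062]]
```

View pics/topz1.png

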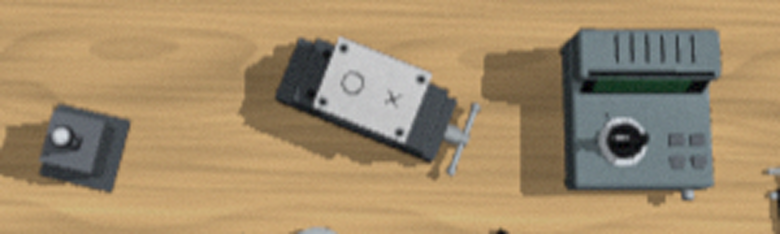

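```bash
cat >> h.py <<'E'
np.set_printoptions(precision=4,suppress=True)
def state():
    s=telemetry.sense(); M=R.from_rotvec(s["tool_rot"]).as_matrix()
    print("t",round(s["time_s"],3),"p",s["ee_pos"],"yaw",np.degrees(np.arctan2(M[1,0],M[0,0])).round(2),"tilt",M[:2,2],"F",s["contact_force"],"w",s["width"],"q7",s["qpos"][6]); return s,M
def go(target,yawdeg=None):
    s,M=state(); print("delta tool",M.T@(np.array(target)-s["ee_pos"]))
    if yawdeg is not None:
        print("turn",np.radians(np.degrees(np.arctan2(M[1,0],M[0,0]))-yawdeg))
E
python3 -c "
from h import *
go([.50,-.3226,.28],0)"
```

```text
t 0.2 p [ 0.2607 -0.5952  0.2448] yaw 23.65 tilt [-0.0004  0.0009] F [-0.3412  0.4983 -0.3935] w 0.0856510442708924 q7 -0.05847510453030089
delta tool [ 0.3286 -0.1537 -0.0351]
turn 0.4128046626411199
```

Call:
play_rows(
  plan=[
    [1, [0.041, -0.019, -0.0044], 0],
    [1, [0.041, -0.019, -0.0044], 0],
    [1, [0.041, -0.019, -0.0044], 0],
    [1, [0.041, -0.019, -0.0044], 0],
    [1, [0.041, -0.019, -0.0044], 0],
    [1, [0.041, -0.019, -0.0044], 0],
    [1, [0.041, -0.019, -0.0044], 0],
    [1, [0.041, -0.019, -0.0044], 0],
    [1, [0, 0, 0], 0],
  ],
)

```text
time_s: 1.32
ee_pos: [0.5031, -0.3204, 0.2807]
tool_rot: [-3.072, -0.654, -0.002]
contact_force: [-0.2, -0.8, -0.6]
width: 0.0851
```

```bash
python3 -c "
from h import *
state();c=cap('wrist');save(c,'w1.png')
print(proj(c,[[.5224,-.3229,.099]]))"
```

```text
t 1.325 p [ 0.5031 -0.3204  0.2807] yaw 24.04 tilt [0.0013 0.0015] F [-0.2436 -0.7949 -0.6123] w 0.08513643877314865 q7 -0.6876772483986869
[[332.2625 195.2484]]
```

View pics/w1.png

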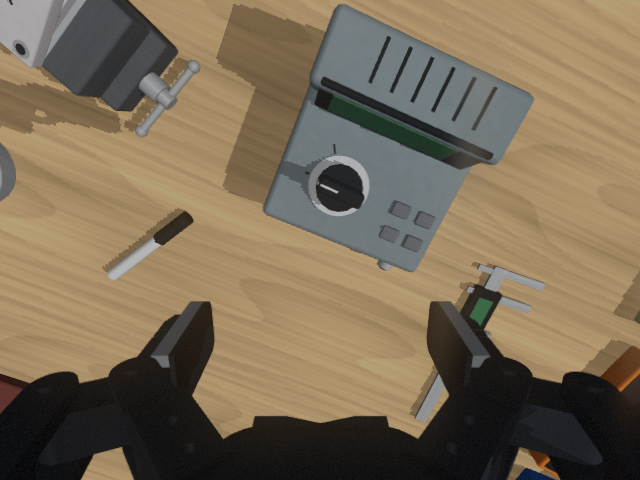

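```bash
python3 -c "
from h import *
c=cap('wrist');save(c,'w2.png',(285,135,395,225),7)
np.save('/tmp/x.npy',c['img'])"
```

```text
(no output)
```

View pics/w2.png

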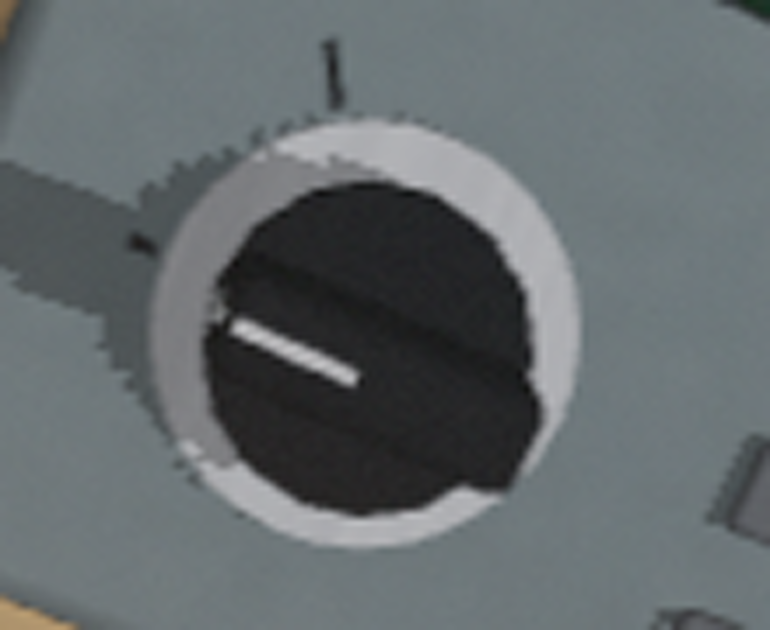

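```bash
python3 -c "
from h import *
c=cap('wrist')
z=lambda p:(285+p[0]/7-.5+.07,135+p[1]/7-.43)
P=onz(c,[z((235,325)),z((358,380))],.099);print(P);d=P[0]-P[1];print('ptr deg',np.degrees(np.arctan2(d[1],d[0])))
print(onz(c,[z((368.5,348.5)),z((368.5,182)),z((368.5,515))],.075),onz(c,[z((365,334))],.062),onz(c,[z((365,120)),z((365,548))],.062))
T=onz(c,[z((330,45)),z((338,105)),z((132,240)),z((155,250))],.06);print(T)
print(depthpts(c,[(345,190),(345,206),(360,150)]))
"
```

```text
[[ 0.5255 -0.3114  0.099 ]
 [ 0.5254 -0.3277  0.099 ]]
ptr deg 89.55421298377611
[[ 0.5262 -0.3299  0.075 ]
 [ 0.5456 -0.3211  0.075 ]
 [ 0.506  -0.3391  0.075 ]] [[ 0.526  -0.3301  0.062 ]] [[ 0.5517 -0.3184  0.062 ]
 [ 0.499  -0.3424  0.062 ]]
[[ 0.5585 -0.3103  0.06  ]
 [ 0.5519 -0.3145  0.06  ]
 [ 0.5247 -0.2964  0.06  ]
 [ 0.5247 -0.2998  0.06  ]]
[[ 0.5276 -0.3354  0.0987]
 [ 0.5081 -0.3471  0.0606]
 [ 0.5616 -0.3378  0.0589]]
```

Call:
play_rows(
  plan=[
    [0.5, [0, 0, 0.0138], -0.144],
    [0.5, [0, 0, 0.0138], -0.144],
    [0.5, [0, 0, 0.0138], -0.144],
    [0.5, [0, 0, 0.0138], -0.144],
    [0.5, [0, 0, 0.0138], -0.144],
    [0.5, [0, 0, 0.0138], -0.144],
    [0.5, [0, 0, 0.0138], -0.144],
    [0.5, [0, 0, 0.0138], -0.144],
    [0.5, [0, 0, 0], 0],
  ],
)

```text
time_s: 2.6
ee_pos: [0.4986, -0.3256, 0.1689]
tool_rot: [-2.23, -2.21, 0.001]
contact_force: [-0.2, -0.4, 1.5]
width: 0.0429
```

```bash
python3 -c "
from h import *
c=cap('wrist');save(c,'w3.png');go([.526,-.330,.130],90);print(proj(c,[[.526,-.330,.099],[.526,-.330,.075]]))"
```

```text
t 2.65 p [ 0.4992 -0.3257  0.1699] yaw 89.36 tilt [-0.001   0.0003] F [-0.6362  0.4754 -0.0482] w 0.04313324754153389 q7 0.41902490808309234
delta tool [-0.0041  0.0269  0.0398]
turn -0.011176170683223963
[[366.5503 266.6017]
 [362.1253 252.4955]]
```

View pics/w3.png

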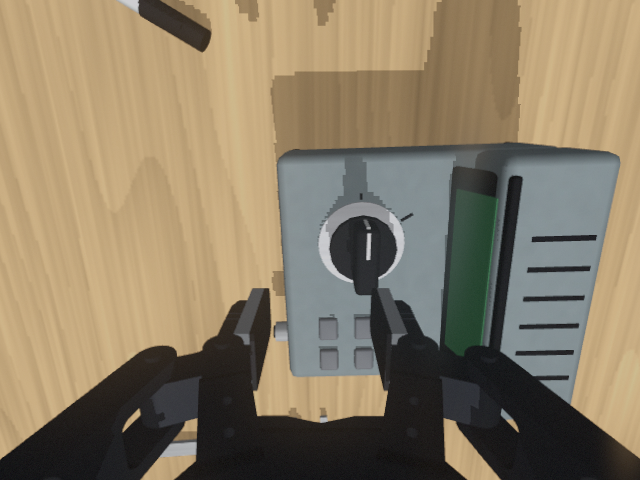

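Call:
play_rows(
  plan=[
    [0.5, [-0.002, 0.0135, 0.01], -0.011],
    [0.5, [-0.002, 0.0135, 0.01], 0],
    [0.5, [0, 0, 0.01], 0],
    [0.5, [0, 0, 0.01], 0],
    [0.5, [0, 0, 0], 0],
  ],
)

```text
time_s: 3.28
ee_pos: [0.5264, -0.3283, 0.1289]
tool_rot: [-2.215, -2.225, 0.001]
contact_force: [-0.5, 0.9, 0.2]
width: 0.0423
```

```bash
python3 -c "
from h import *
c=cap('wrist');save(c,'w4.png');go([.526,-.330,.094],90)
print(proj(c,[[.526,-.330,.099],[.526,-.309,.099],[.526,-.351,.099]]))"
```

```text
t 3.325 p [ 0.5267 -0.3285  0.1297] yaw 90.27 tilt [-0.0009  0.0004] F [ 0.795  -0.6298 -0.0739] w 0.04274682256169891 q7 0.3987844944480474
delta tool [-0.0015 -0.0007  0.0357]
turn 0.004730148703237649
[[317.8428 293.7414]
 [317.9544 251.9324]
 [317.7379 332.7304]]
```

View pics/w4.png

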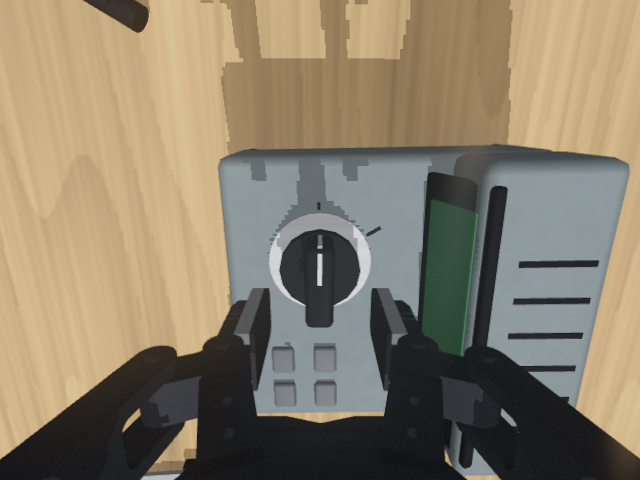

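Call:
play_rows(
  plan=[
    [0.5, [0, 0, 0.009], 0],
    [0.5, [0, 0, 0.009], 0],
    [0.5, [0, 0, 0.009], 0],
    [0.5, [0, 0, 0.009], 0],
    [0.5, [0, 0, 0], 0],
    [0.1, [0, 0, 0], 0],
    [0.1, [0, 0, 0], 0],
    [0.1, [0, 0, 0], 0],
  ],
  squeeze=40,
)

```text
time_s: 4.32
ee_pos: [0.5265, -0.3287, 0.0943]
tool_rot: [-2.216, -2.226, 0.001]
contact_force: [-4.4, 0.7, 2.8]
width: 0.0131
```

```bash
python3 -c "
from h import *
c=cap('wrist');save(c,'w5.png');state()"
```

```text
t 4.375 p [ 0.5265 -0.3288  0.0943] yaw 90.26 tilt [-0.0012  0.    ] F [-5.233   0.6674  2.1342] w 0.012868255766066386 q7 0.3887260183930616
```

View pics/w5.png

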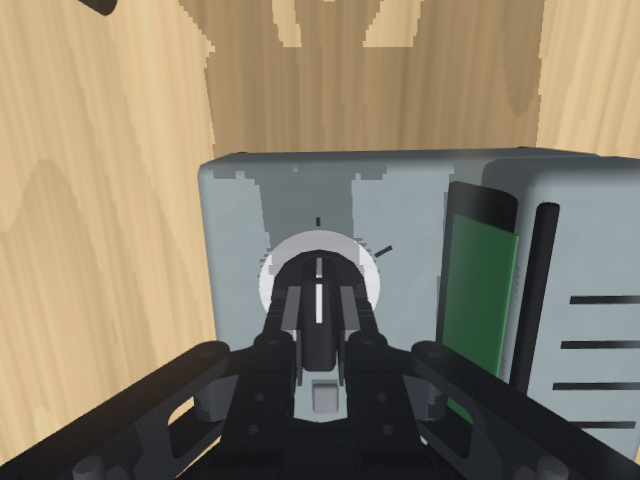

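Call:
play_rows(
  plan=[
    [0.1, [0, 0, 0.002], 0],
    [0.1, [0, 0, 0.002], 0],
    [0.1, [0, 0, 0.002], 0],
    [0.1, [0, 0, 0.001], 0],
    [0.1, [0, 0, 0], 0],
  ],
)

```text
time_s: 5.0
ee_pos: [0.5266, -0.3288, 0.0887]
tool_rot: [-2.216, -2.226, 0.002]
contact_force: [-9.7, 3.0, 14.4]
width: 0.0128
```

```bash
python3 -c "
from h import *
state()"
```

```text
t 5.0 p [ 0.5266 -0.3288  0.0887] yaw 90.26 tilt [-0.001  -0.0005] F [-9.6744  2.969  14.3576] w 0.01282900504337695 q7 0.3866766219702176
```

Call:
play_rows(
  plan=[
    [0.1, [0, 0, 0], 0.14],
    [0.1, [0, 0, 0], 0.14],
    [0.1, [0, 0, 0], 0.14],
    [0.1, [0, 0, 0], 0.14],
    [0.1, [0, 0, 0], 0.14],
    [0.1, [0, 0, 0], 0.14],
    [0.1, [0, 0, 0], 0.14],
    [0.1, [0, 0, 0], 0.1],
    [0.1, [0, 0, 0], 0],
  ],
)

```text
time_s: 6.12
ee_pos: [0.5267, -0.3292, 0.0887]
tool_rot: [3.045, 0.769, -0.001]
contact_force: [-8.8, 1.8, 12.6]
width: 0.0127
```

```bash
python3 -c "
from h import *
s,_=state();print(s['ft_torque']);c=cap('wrist');save(c,'w6.png')"
```

```text
t 6.125 p [ 0.5267 -0.3292  0.0887] yaw 28.34 tilt [-0.0006 -0.0013] F [-8.7531  1.827  12.5854] w 0.012678163103381723 q7 -0.6259011371418906
[0.2168 1.9545 0.4786]
```

View pics/w6.png

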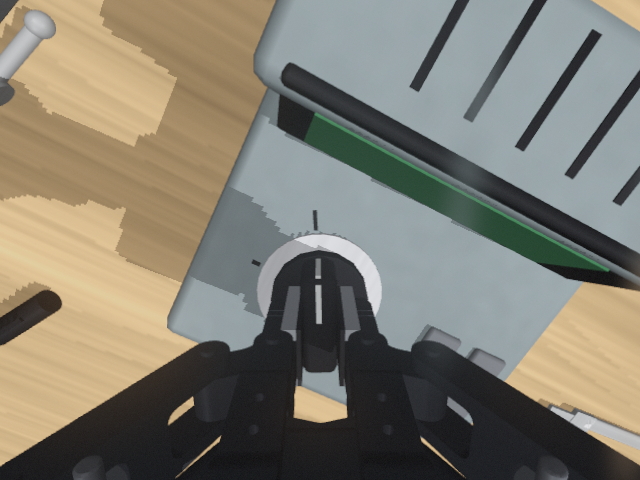

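The tool has turned about 62° and the pointer line is at the long tick. Now I'll let go and back off.

Call:
play_rows(
  plan=[
    [0.4, [0, 0, 0], 0],
    [0.4, [0, 0, 0], 0],
    [0.4, [0, 0, 0], 0],
    [0.4, [0, 0, -0.02], 0],
    [0.4, [0, 0, -0.04], 0],
    [0.4, [0, 0, -0.04], 0],
    [0.4, [0, 0, 0], 0],
  ],
)

```text
time_s: 7.05
ee_pos: [0.5289, -0.3293, 0.1919]
tool_rot: [3.041, 0.77, 0.007]
contact_force: [-0.3, -0.1, 0.3]
width: 0.0343
```

```bash
python3 -c "
from h import *
state();c=cap('wrist');save(c,'w7.png');c2=cap('top');save(c2,'t7.png',(180,210,280,300),7)
d=c['z_map'];
x0=proj(c,[[.526,-.330,.099]])[0].astype(int);print(x0,depthpts(c,[x0,x0+[0,5],x0-[0,5]]))"
```

```text
t 7.05 p [ 0.5289 -0.3293  0.1919] yaw 28.41 tilt [ 0.0056 -0.0029] F [-0.3027 -0.1472  0.2658] w 0.0342704508418152 q7 -0.6152186110592901
[318 252] [[ 0.5257 -0.33    0.0978]
 [ 0.523  -0.3315  0.0987]
 [ 0.5287 -0.3284  0.0979]]
```

View pics/w7.png

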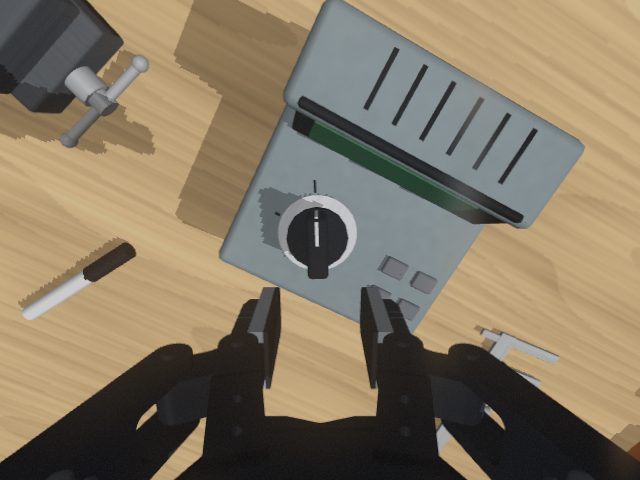

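View pics/t7.png

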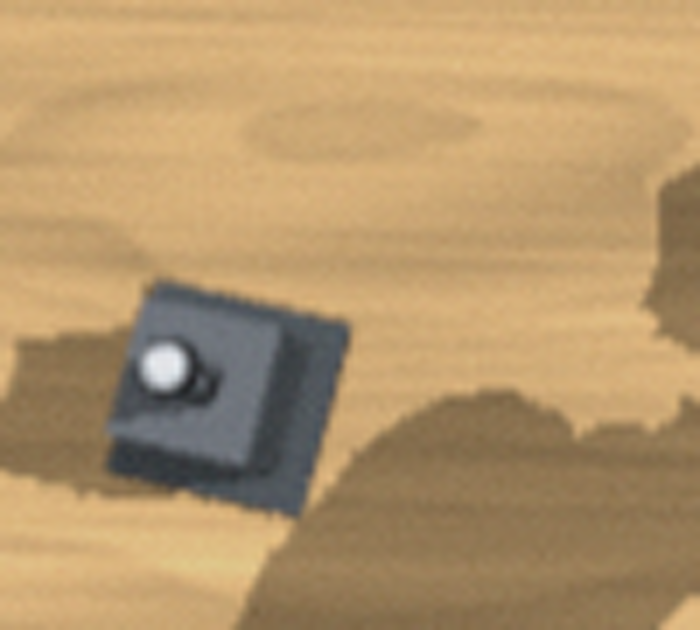

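```bash
python3 -c "
from h import *
go([.545,-.03,.30],-18)"
```

```text
t 7.15 p [ 0.5272 -0.3284  0.1879] yaw 28.41 tilt [ 0.0006 -0.0002] F [-0.338   0.2088 -0.1536] w 0.0340447747597118 q7 -0.6153452818672647
delta tool [ 0.1577 -0.254  -0.1121]
turn 0.8100326846948974
```

Call:
play_rows(
  plan=[
    [1, [0.0225, -0.036, -0.016], 0],
    [1, [0.0225, -0.036, -0.016], 0],
    [1, [0.0225, -0.036, -0.016], 0],
    [1, [0.0225, -0.036, -0.016], 0],
    [1, [0.0225, -0.036, -0.016], 0],
    [1, [0.0225, -0.036, -0.016], 0],
    [1, [0.0225, -0.036, -0.016], 0],
    [1, [0, 0, 0], 0.15],
    [1, [0, 0, 0], 0.15],
    [1, [0, 0, 0], 0.15],
  ],
)

```text
time_s: 8.4
ee_pos: [0.5452, -0.0318, 0.2979]
tool_rot: [-3.141, -0.065, 0.004]
contact_force: [-0.7, -0.3, 0.7]
width: 0.0851
```

Call:
play_rows(
  plan=[
    [1, [0, 0, 0], 0.18],
    [1, [0, 0, 0], 0.18],
    [1, [0, 0, 0], 0],
    [1, [0, 0, 0], 0],
  ],
)

```text
time_s: 8.9
ee_pos: [0.5456, -0.0319, 0.2986]
tool_rot: [3.104, -0.485, -0.002]
contact_force: [-0.1, -0.1, -0.3]
width: 0.0855
```

```bash
python3 -c "
from h import *
state();c=cap('wrist');save(c,'w8.png')
import pickle;pickle.dump(c,open('c8.pkl','wb'))"
```

```text
t 8.9 p [ 0.5456 -0.0319  0.2986] yaw -17.76 tilt [-0.0012  0.0002] F [-0.062  -0.0521 -0.2891] w 0.08547939745467704 q7 -1.9279573704689938
```

View pics/w8.png

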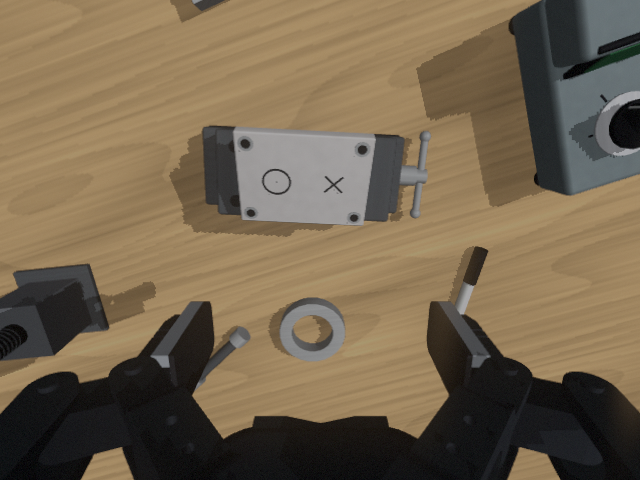

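```bash
cat > brk.py <<'E'
from h import *
def bracket(c,ring):
    g=cv2.cvtColor(c["img"],cv2.COLOR_RGB2GRAY); hsv=cv2.cvtColor(c["img"],cv2.COLOR_RGB2HSV)
    m=((g>150)&(hsv[...,1]<30)).astype(np.uint8)
    n,l,st,ce=cv2.connectedComponentsWithStats(m)
    k=l[ring[1]+ -22: ring[1]+23, ring[0]-22:ring[0]+23].ravel(); k=np.bincount(k[k>0]).argmax()
    pm=(l==k).astype(np.uint8)
    cn=max(cv2.findContours(pm,0,cv2.CHAIN_APPROX_NONE)[0],key=cv2.contourArea)
    fill=np.zeros_like(pm);cv2.drawContours(fill,[cn],-1,1,-1)
    ys,xs=np.where(cv2.erode(fill,np.ones((9,9)))>0)
    P=depthpts(c,np.c_[xs,ys]); ctr=P.mean(0); 
    for _ in range(3):
        ctr=P.mean(0);n_=np.linalg.svd(P-ctr,full_matrices=False)[2][2]; n_*=np.sign(n_[2]); r=(P-ctr)@n_; P=P[abs(r)<3*r.std()+1e-4]
    print("plane ctr",ctr,"n",n_,"slope",np.degrees(np.arccos(n_[2])),"yaw of x_b",np.degrees(np.arctan2(-n_[1],-n_[0])))
    # ring
    dk=((g<110)&(fill>0)).astype(np.uint8)
    n2,l2,s2,c2=cv2.connectedComponentsWithStats(dk)
    j=[i for i in range(1,n2) if s2[i,4]>15]
    for i in j: 
        if np.hypot(*(c2[i]-ring))<15:
            ys,xs=np.where(l2==i)
            e=cv2.fitEllipse(np.c_[xs,ys].astype(np.float32)); print("ring comp",c2[i],s2[i],e)
            ringpx=e[0]
    cc=cv2.minAreaRect(cn); ap=cv2.approxPolyDP(cv2.convexHull(cn),12,True).reshape(-1,2)
    Pc=onplane(c,ap,ctr,n_); print("corners",ap.tolist(),Pc)
    print("ring on depth plane",onplane(c,[ringpx],ctr,n_))
    print("ring on z=.106",onz(c,[ringpx],.106))
    return ctr,n_,ringpx
E
python3 - <<'E'
from brk import *
import pickle
c=pickle.load(open('c8.pkl','rb'))
bracket(c,(277,182))
E
```

```text
plane ctr [ 0.5784 -0.0275  0.1073] n [-0.3211  0.1201  0.9394] slope 20.04900876088245 yaw of x_b -20.504628804890057
ring comp [276.2308 181.1218] [262 169  29  26 156] ((276.03070068359375, 181.29737854003906), (23.819307327270508, 27.53938865661621), 107.16635131835938)
corners [[234, 131], [374, 138], [362, 224], [244, 219]] [[ 0.6321  0.0133  0.1205]
 [ 0.5927 -0.092   0.1205]
 [ 0.5176 -0.064   0.0912]
 [ 0.5563  0.0407  0.0911]]
ring on depth plane [[ 0.5823 -0.0025  0.1055]]
ring on z=.106 [[ 0.5823 -0.0026  0.106 ]]
```

```bash
python3 -c "
from h import *
go([.48,.305,.26],10)"
```

```text
t 8.95 p [ 0.5457 -0.032   0.2987] yaw -17.81 tilt [-0.0009  0.0002] F [ 0.1028 -0.1521 -0.9306] w 0.08599206888250785 q7 -1.9286691885575438
delta tool [-0.1655 -0.3008  0.0388]
turn -0.48531527772068167
```

Call:
play_rows(
  plan=[
    [1, [0, 0, 0], -0.162],
    [1, [0, 0, 0], -0.162],
    [1, [0, 0, 0], -0.162],
  ],
)

```text
time_s: 9.32
ee_pos: [0.5458, -0.032, 0.299]
tool_rot: [-3.129, -0.282, 0.001]
contact_force: [-0.2, -1.3, -0.7]
width: 0.0851
```

```bash
python3 -c "
from h import *
go([.48,.305,.26],10)"
```

```text
t 9.325 p [ 0.5458 -0.032   0.299 ] yaw 10.3 tilt [-0.0004  0.0001] F [-0.1791 -1.2819 -0.7148] w 0.08511652176885257 q7 -1.4409322584284336
delta tool [-0.0044 -0.3433  0.039 ]
turn 0.005218715165305873
```

Call:
play_rows(
  plan=[
    [1, [0, -0.038, 0.0043], 0],
    [1, [0, -0.038, 0.0043], 0],
    [1, [0, -0.038, 0.0043], 0],
    [1, [0, -0.038, 0.0043], 0],
    [1, [0, -0.038, 0.0043], 0],
    [1, [0, -0.038, 0.0043], 0],
    [1, [0, -0.038, 0.0043], 0],
    [1, [0, -0.038, 0.0043], 0],
    [1, [-0.004, -0.038, 0.0043], 0],
    [1, [0, 0, 0], 0],
  ],
)

```text
time_s: 10.58
ee_pos: [0.4815, 0.3075, 0.26]
tool_rot: [-3.128, -0.281, 0.002]
contact_force: [0.5, 0.2, -1.2]
width: 0.0856
```

```bash
python3 -c "
from h import *
state();c=cap('wrist');save(c,'w9.png')
import pickle;pickle.dump(c,open('c9.pkl','wb'))"
```

```text
t 10.575 p [0.4815 0.3075 0.26  ] yaw 10.28 tilt [-0.0015  0.0011] F [ 0.4662  0.2205 -1.1848] w 0.08555542087998577 q7 -2.124685644004366
```

View pics/w9.png

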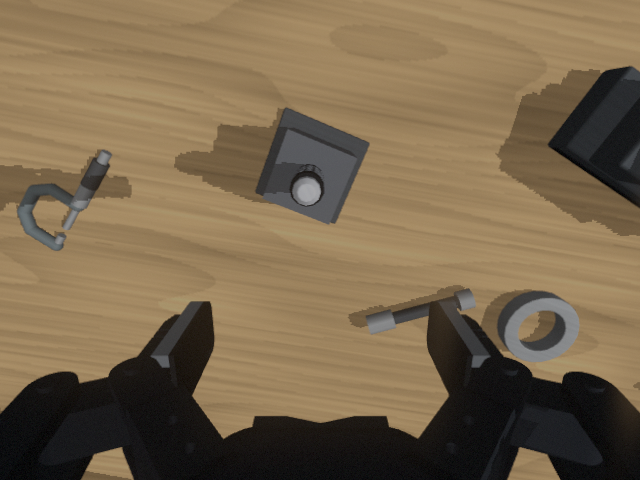

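```bash
python3 - <<'E'
from h import *
import pickle
c=pickle.load(open('c9.pkl','rb'))
save(c,'w9z.png',(250,100,380,230),5)
print(onz(c,[(307,190)],.142), depthpts(c,[(307,190),(305,188)]), onz(c,[(287,127),(364,159),(333,222),(257,193)],.078))
p=onz(c,[(287,127),(364,159),(333,222),(257,193)],.078).mean(0);print(p)
E
```

```text
[[0.5115 0.3223 0.142 ]] [[0.5114 0.3223 0.1415]
 [0.5126 0.3239 0.1416]] [[0.5473 0.3472 0.078 ]
 [0.5336 0.2805 0.078 ]
 [0.4758 0.2956 0.078 ]
 [0.4894 0.3642 0.078 ]]
[0.5115 0.3219 0.078 ]
```

View pics/w9z.png

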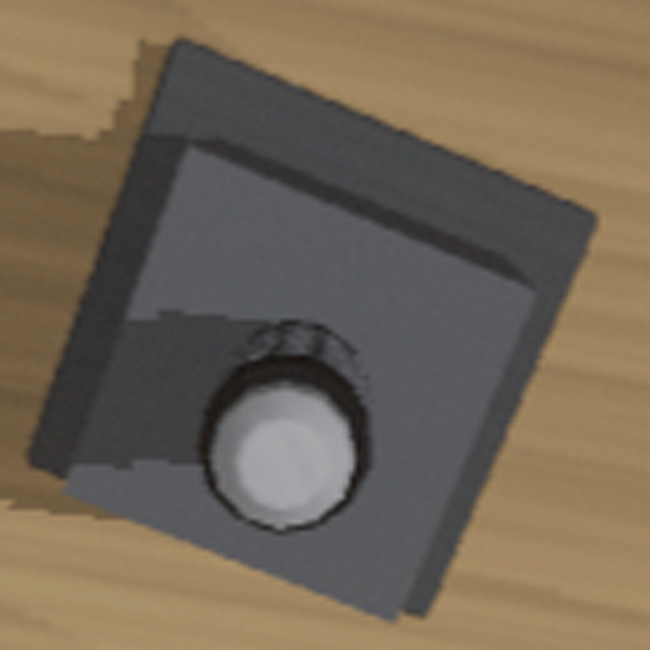

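```bash
python3 -c "
from h import *
go([.511,.3228,.17],10.28)"
```

```text
t 10.625 p [0.4827 0.3054 0.2601] yaw 10.11 tilt [-0.0008  0.0001] F [ 0.2652 -0.9741  0.4392] w 0.0854868689282076 q7 -2.1239428308262007
delta tool [ 0.031  -0.0122  0.0901]
turn -0.002964839382520361
```

Call:
play_rows(
  plan=[
    [0.8, [0.0105, -0.004, 0.022], 0],
    [0.8, [0.0105, -0.004, 0.022], 0],
    [0.8, [0.01, -0.004, 0.022], 0],
    [0.8, [0, 0, 0.016], 0],
    [0.8, [0, 0, 0], 0],
    [0.8, [0, 0, 0], 0],
  ],
)

```text
time_s: 11.38
ee_pos: [0.5122, 0.3212, 0.1791]
tool_rot: [-3.13, -0.269, -0.001]
contact_force: [-0.2, -0.1, -0.1]
width: 0.0685
```

```bash
python3 -c "
from h import *
state();c=cap('wrist');save(c,'w10.png')
import pickle;pickle.dump(c,open('c10.pkl','wb'))
T=np.linalg.inv(c['Twc']);s,M=state();print(proj(c,[s['ee_pos'],s['ee_pos']+M[:,2]*.04,[.511,.3228,.142]]))"
```

```text
t 11.375 p [0.5122 0.3212 0.1791] yaw 9.83 tilt [0.0007 0.0003] F [-0.2424 -0.0532 -0.0661] w 0.06853771573561708 q7 -2.1688412519119202
t 11.425 p [0.5123 0.3214 0.1794] yaw 9.83 tilt [0.0013 0.0006] F [-0.3805 -0.2949 -0.5366] w 0.06809334167408913 q7 -2.16896979918222
[[320.0655 325.141 ]
 [320.1304 282.3677]
 [316.9684 286.6085]]
```

View pics/w10.png

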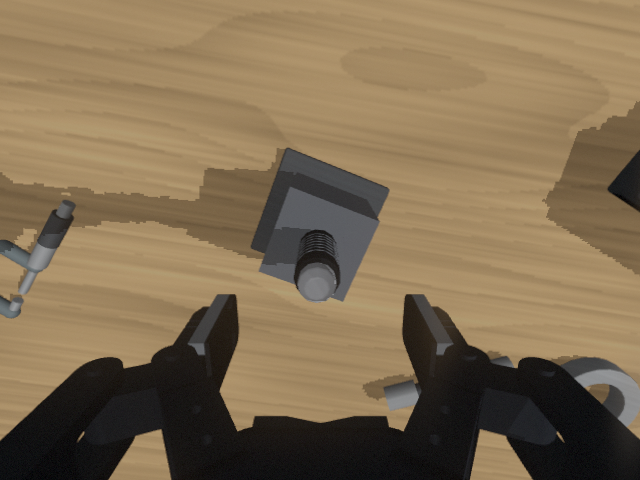

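Call:
play_rows(
  plan=[
    [0.8, [0, -0.0015, 0.015], 0],
    [0.8, [0, 0, 0.015], 0],
    [0.8, [0, 0, 0.015], 0],
    [0.8, [0, 0, 0.015], 0],
    [0.8, [0, 0, 0.016], 0],
    [0.8, [0, 0, 0], 0],
    [0.2, [0, 0, 0], 0],
    [0.2, [0, 0, 0], 0],
    [0.2, [0, 0, 0], 0],
    [0.2, [0, 0, 0], 0],
  ],
  squeeze=25,
)

```text
time_s: 12.68
ee_pos: [0.5121, 0.3231, 0.1031]
tool_rot: [-3.13, -0.269, -0.002]
contact_force: [0.6, -0.8, 4.5]
width: 0.0241
```

```bash
python3 -c "
from h import *
state();c=cap('wrist');save(c,'w11.png')"
```

```text
t 12.675 p [0.5121 0.3231 0.1031] yaw 9.84 tilt [0.001  0.0005] F [ 0.5936 -0.7672  4.51  ] w 0.0240768861943469 q7 -2.2054156104896117
```

View pics/w11.png

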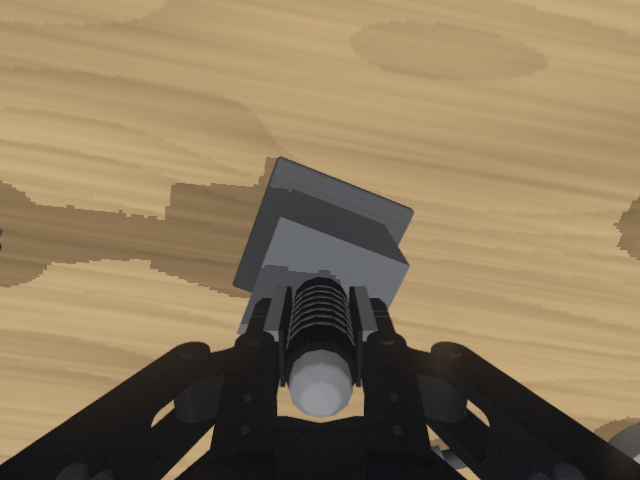

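Call:
play_rows(
  plan=[
    [0.2, [0, 0, -0.01], 0],
    [0.2, [0, 0, -0.015], 0],
    [0.2, [0, 0, -0.015], 0],
    [0.2, [0, 0, -0.015], 0],
    [0.2, [0, 0, -0.015], 0],
    [0.2, [0, 0, -0.016], 0],
    [0.2, [0, 0, 0], 0],
    [0.2, [0, 0, 0], 0],
    [0.2, [0, 0, 0], 0],
  ],
)

```text
time_s: 13.85
ee_pos: [0.5114, 0.3226, 0.1877]
tool_rot: [3.13, 0.269, -0.002]
contact_force: [0.4, 0.2, -1.6]
width: 0.0246
```

```bash
python3 -c "
from h import *
state();c=cap('wrist');save(c,'w12.png')
c=cap('scene');save(c,'s12.png',(320,120,440,220),6)"
```

```text
t 13.85 p [0.5114 0.3226 0.1877] yaw 9.84 tilt [-0.0011 -0.0006] F [ 0.3732  0.2033 -1.5941] w 0.024630635280039025 q7 -2.168341787671675
```

View pics/w12.png

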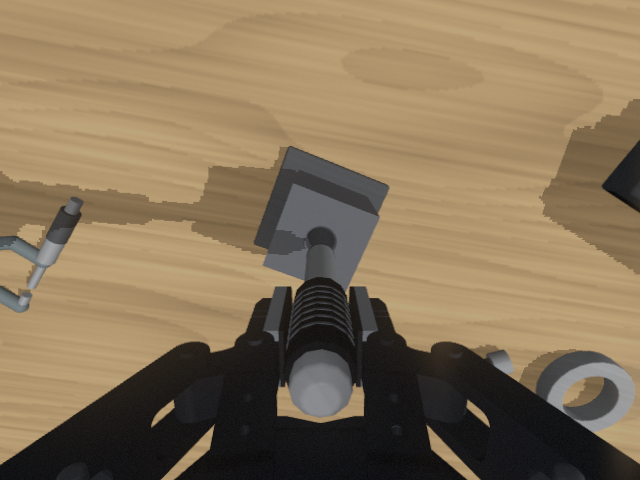

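View pics/s12.png

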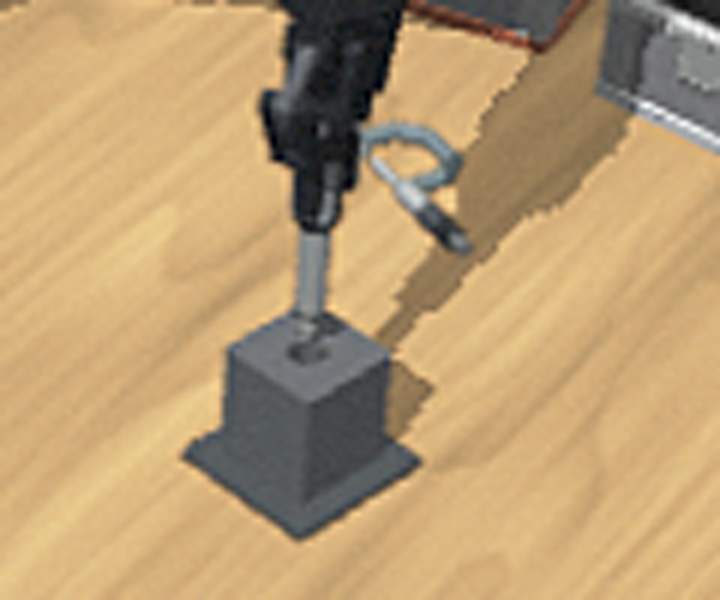

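Call:
play_rows(
  plan=[
    [0.2, [0, 0, 0.011], 0],
    [0.2, [0, 0, 0.011], 0],
    [0.2, [0, 0, 0], 0],
    [0.2, [-0.004, 0, 0], 0],
    [0.2, [-0.004, 0, 0], 0],
    [0.2, [-0.004, 0, 0], 0],
    [0.2, [-0.004, 0, 0.0003], 0],
    [0.2, [0, 0, 0], 0],
  ],
)

```text
time_s: 14.95
ee_pos: [0.496, 0.3203, 0.1667]
tool_rot: [-3.13, -0.27, -0.002]
contact_force: [2.4, 1.7, 0.5]
width: 0.0245
```

```bash
python3 -c "
from h import *
state();c=cap('wrist');save(c,'w13.png')"
```

```text
t 14.95 p [0.496  0.3203 0.1667] yaw 9.85 tilt [0.001  0.0004] F [2.4324 1.713  0.4781] w 0.024539871302410494 q7 -2.182104886377689
```

View pics/w13.png

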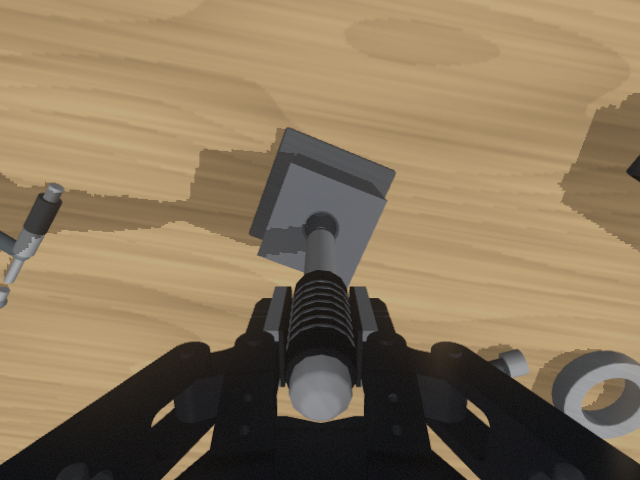

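Call:
play_rows(
  plan=[
    [0.2, [-0.004, 0, 0.0003], 0],
    [0.2, [-0.004, 0, 0.0004], 0],
    [0.2, [-0.004, 0, 0.0005], 0],
    [0.2, [-0.004, 0, 0.0006], 0],
    [0.2, [-0.004, 0, 0.0007], 0],
    [0.2, [-0.003, 0, 0.0007], 0],
    [0.2, [0, 0, 0], 0],
  ],
)

```text
time_s: 15.88
ee_pos: [0.473, 0.3161, 0.1628]
tool_rot: [3.13, 0.27, -0.001]
contact_force: [1.9, 1.1, -1.5]
width: 0.0244
```

```bash
python3 -c "
from h import *
state();c=cap('wrist');save(c,'w14.png')"
```

```text
t 15.875 p [0.473  0.3161 0.1628] yaw 9.85 tilt [-0.0004 -0.0002] F [ 1.8641  1.0952 -1.4695] w 0.02442620572780417 q7 -2.1903954345133774
```

View pics/w14.png

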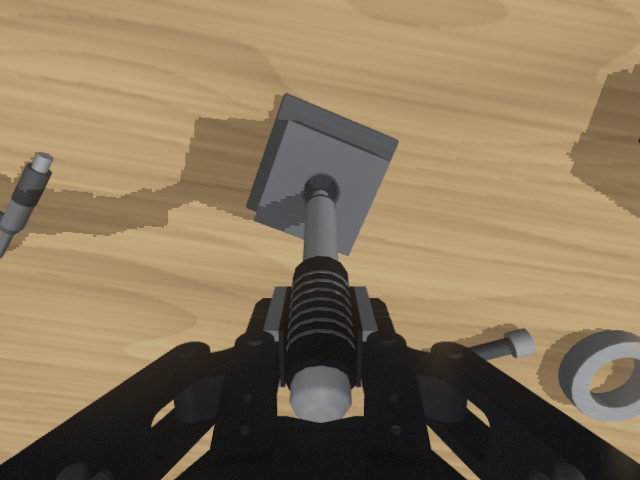

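Call:
play_rows(
  plan=[
    [0.2, [0.0005, 0, -0.01], 0],
    [0.2, [0, 0, -0.02], 0],
    [0.2, [0, 0, -0.03], 0],
    [0.2, [0, 0, -0.03], 0],
    [0.2, [0, 0, 0], 0],
    [0.2, [0, 0, 0], 0],
  ],
)

```text
time_s: 16.68
ee_pos: [0.4731, 0.3159, 0.2521]
tool_rot: [3.129, 0.27, -0.003]
contact_force: [-0.1, -0.2, -1.8]
width: 0.0245
```

```bash
python3 -c "
from h import *
state();c=cap('wrist');save(c,'w15.png')
import pickle;pickle.dump(c,open('c15.pkl','wb'))
c=cap('scene');save(c,'s15.png',(320,90,440,190),6)"
```

```text
t 16.675 p [0.4731 0.3159 0.2521] yaw 9.85 tilt [-0.0016 -0.001 ] F [-0.1277 -0.2239 -1.7869] w 0.024506247494994377 q7 -2.1564304403939287
```

View pics/w15.png

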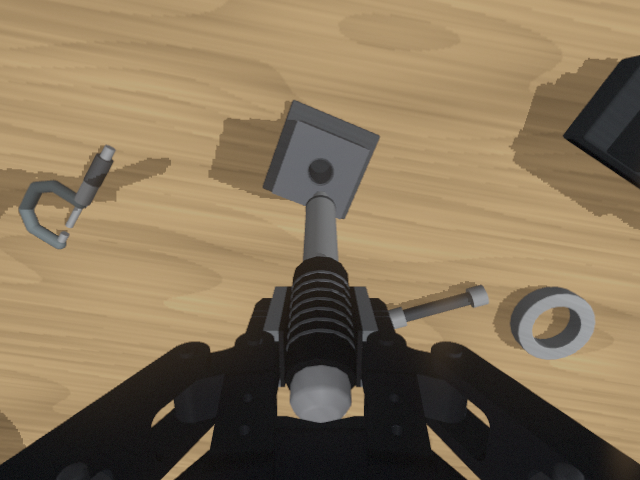

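View pics/s15.png

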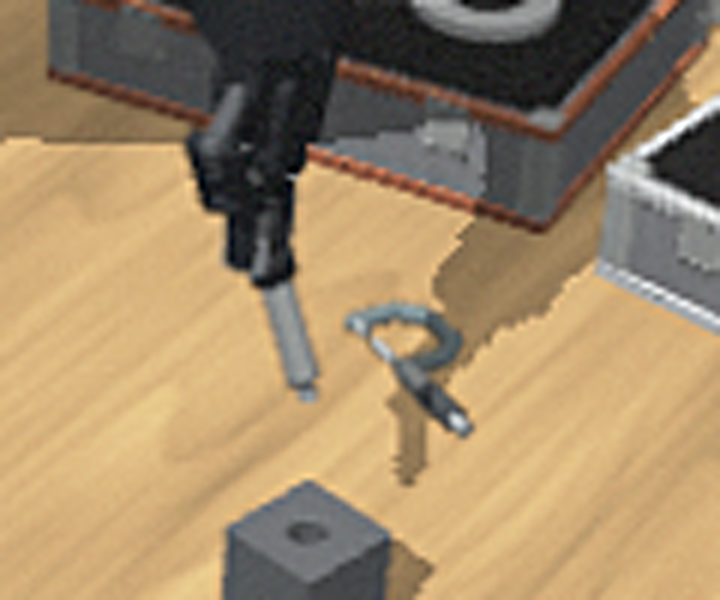

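```bash
cat > tilt.py <<'E'
from h import *
def tilt(c,r0=208,r1=252,col=320):
    Ti=c["mount"]@np.linalg.inv(c["Twc"])
    L=[]
    for r in range(r0,r1,2):
        px=[(u,r) for u in range(col-22,col+23)]
        P=depthpts(c,px)@Ti[:3,:3].T+Ti[:3,3]
        ok=(np.abs(P[:,1])<.012)&(P[:,2]<.1)&(P[:,2]>0.0)&(np.abs(P[:,0])<.08)
        P=P[ok]
        if len(P)<5: continue
        # near-surface points: top ridge = max x
        L.append([P[:,0].max(),P[:,1].mean(),P[P[:,0].argmax(),2]])
    L=np.array(L); v=np.polyfit(L[:,2],L[:,0],1); w=np.polyfit(L[:,2],L[:,1],1)
    res=L[:,0]-np.polyval(v,L[:,2])
    k=abs(res)<2*res.std()+1e-5; v=np.polyfit(L[k,2],L[k,0],1)
    print("rows",len(L),"tilt x/z deg",np.degrees(np.arctan(v[0])),"res",res.std(),"side deg",np.degrees(np.arctan(w[0])),"ymean",L[:,1].mean())
    th=np.arctan(v[0]); # ridge line offset 8.5/cos
    x0=v[1]-.0085/np.cos(th)
    print("axis x at tool z=0:",x0, "at z=.09:",x0+v[0]*.09, "zrange",L[:,2].min(),L[:,2].max())
    return th
E
python3 - <<'E'
from tilt import *
import pickle
c=pickle.load(open('c15.pkl','rb'))
tilt(c)
Ti=c["mount"]
# predicted tip pixel as function of tilt
for a in (10,14,18,20,22,26):
    a=np.radians(a);g=np.array([0,0,-.003])
    d=np.array([np.sin(a),0,np.cos(a)])
    pts=[g+d*.098, g+d*.086+np.array([np.cos(a),0,-np.sin(a)])*.0085, g+d*.028+np.array([np.cos(a),0,-np.sin(a)])*.0125,g-d*.036]
    P=(np.c_[np.array(pts),np.ones(4)]@np.linalg.inv(Ti).T)[:,:3]
    q=P/P[:,2:]; print(np.degrees(a).round(), (q@c["K"].T)[:,1].round(1))
save(c,'w15z.png',(270,170,370,300),4.5)
E
```

```text
rows 22 tilt x/z deg 18.68512214620079 res 0.00021221190867709634 side deg 0.05486988039866504 ymean 1.2858341789513971e-05
axis x at tool z=0: 0.0021521177156921863 at z=.09: 0.03258939174397967 zrange 0.028731844362277104 0.0637874881003391
10.0 [221.4 217.  263.4 411.3]
14.0 [211.5 208.1 260.8 416.6]
18.0 [201.7 199.3 258.4 421.2]
20.0 [196.8 194.9 257.3 423.2]
22.0 [191.9 190.6 256.2 425.1]
26.0 [182.1 182.  254.4 428.4]
```

View pics/w15z.png

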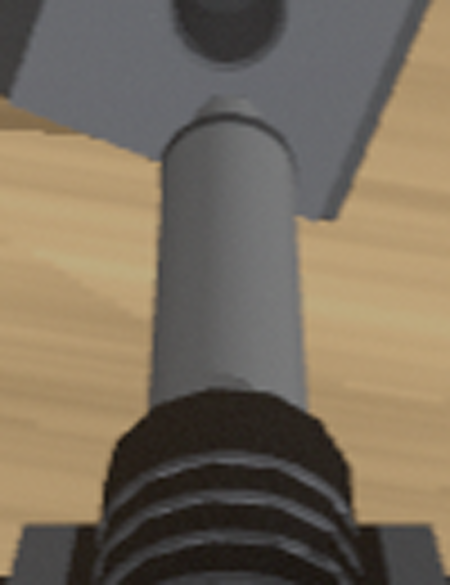

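```bash
python3 -c "
from h import *
go([.543,.012,.26],-20.5)"
```

```text
t 16.775 p [0.4731 0.3158 0.2516] yaw 9.85 tilt [-0.0022 -0.0013] F [ 0.1924  0.2167 -1.4083] w 0.024193637721749685 q7 -2.1563483391737486
delta tool [ 0.0169  0.3113 -0.0082]
turn 0.529722277242494
```

Call:
play_rows(
  plan=[
    [0.2, [0.002, 0.025, -0.001], 0],
    [0.2, [0.002, 0.036, -0.001], 0],
    [0.2, [0.002, 0.036, -0.001], 0],
    [0.2, [0.002, 0.036, -0.001], 0],
    [0.2, [0.002, 0.036, -0.001], 0],
    [0.2, [0.002, 0.036, -0.001], 0],
    [0.2, [0.002, 0.036, -0.001], 0],
    [0.2, [0.002, 0.036, -0.001], 0],
    [0.2, [0.001, 0.034, 0], 0],
    [0.2, [0, 0, 0], 0],
  ],
)

```text
time_s: 18.02
ee_pos: [0.5435, 0.0094, 0.2597]
tool_rot: [3.13, 0.262, -0.004]
contact_force: [-0.3, 0.9, -1.6]
width: 0.0244
```

Call:
play_rows(
  plan=[
    [0.2, [0, 0, 0], 0.106],
    [0.2, [0, 0, 0], 0.106],
    [0.2, [0, 0, 0], 0.106],
    [0.2, [0, 0, 0], 0.106],
    [0.2, [0, 0, 0], 0.106],
    [0.2, [0, 0, 0], 0],
    [0.2, [0, 0, 0], 0],
  ],
)

```text
time_s: 18.9
ee_pos: [0.5434, 0.0133, 0.2605]
tool_rot: [-3.092, 0.555, 0.001]
contact_force: [-0.4, -0.3, -2.6]
width: 0.0248
```

```bash
python3 -c "
from tilt import *
import pickle
go([.543,.012,.224],-20.5);c=cap('wrist');save(c,'w16.png');pickle.dump(c,open('c16.pkl','wb'));tilt(c)"
```

```text
t 18.9 p [0.5434 0.0133 0.2605] yaw -20.35 tilt [-0.0008  0.0002] F [-0.439 -0.318 -2.626] w 0.024828103491836978 q7 -2.063935197890161
delta tool [0.0001 0.0014 0.0365]
turn 0.0025984273932748328
rows 22 tilt x/z deg 19.349514317460354 res 0.00023057805965882308 side deg 0.08235295092713209 ymean -0.00038371847861673155
axis x at tool z=0: 0.0013061071579006881 at z=.09: 0.03291100057363311 zrange 0.029604669844891573 0.06280480731196286
```

View pics/w16.png

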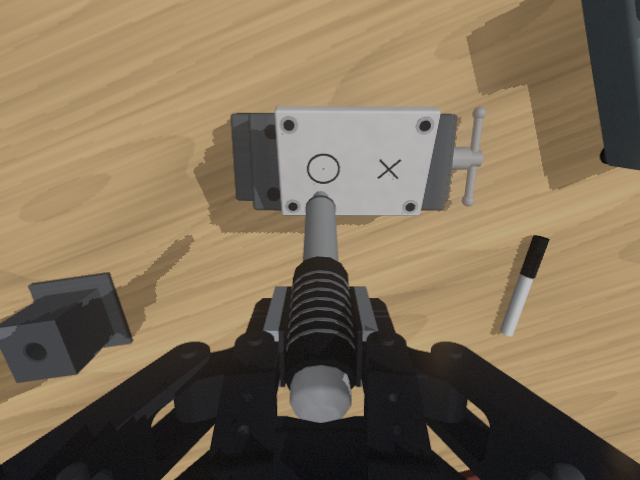

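```bash
cat > rel.py <<'E'
from brk import *
import pickle
def rel(f,ring,a=np.radians(19.3),tip=(.0325,-.0003,.0897)):
    c=pickle.load(open(f,'rb'))
    ctr,n,rp=bracket(c,ring)
    Ti=c["mount"]@np.linalg.inv(c["Twc"]);tip=np.array(tip)
    for nm,P in (("z.106",onz(c,[rp],.106)[0]),("plane",onplane(c,[rp],ctr,n)[0])):
        r=Ti[:3,:3]@P+Ti[:3,3]; nt=Ti[:3,:3]@n
        e=tip-r; print(nm,P,"ring in tool",r,"normal tool",nt,"\n tip-ring:",e,"along n",e@nt,"lateral tool",e-(e@nt)*nt)
    d=-np.array([np.sin(a),0,np.cos(a)]); print("axis-normal angle deg",np.degrees(np.arccos(d@nt)))
E
python3 -c "
from rel import *
rel('c16.pkl',(323,169))"
```

```text
plane ctr [ 0.5807 -0.0287  0.1083] n [-0.3206  0.1207  0.9395] slope 20.030924702120494 yaw of x_b -20.634499891728243
ring comp [322.9511 168.212 ] [307 154  33  30 184] ((322.8764953613281, 168.27920532226562), (28.262128829956055, 31.19085121154785), 90.94363403320312)
corners [[439, 110], [419, 214], [283, 214], [278, 107]] [[ 0.5934 -0.0918  0.1207]
 [ 0.5173 -0.064   0.0912]
 [ 0.5567  0.0421  0.091 ]
 [ 0.6338  0.0112  0.1213]]
ring on depth plane [[ 0.5822 -0.0027  0.1054]]
ring on z=.106 [[ 0.5823 -0.0027  0.106 ]]
z.106 [ 0.5823 -0.0027  0.106 ] ring in tool [0.0422 0.0015 0.1545] normal tool [-0.3433 -0.0016 -0.9392] 
 tip-ring: [-0.0097 -0.0018 -0.0648] along n 0.06418451229184924 lateral tool [ 0.0124 -0.0017 -0.0045]
plane [ 0.5822 -0.0027  0.1054] ring in tool [0.0421 0.0015 0.1551] normal tool [-0.3433 -0.0016 -0.9392] 
 tip-ring: [-0.0096 -0.0018 -0.0654] along n 0.06467932713901123 lateral tool [ 0.0126 -0.0017 -0.0046]
axis-normal angle deg 0.7824707131317531
```

Call:
play_rows(
  plan=[
    [0.2, [0.0012, 0.0006, 0.013], 0],
    [0.2, [0.0012, 0.0006, 0.013], 0],
    [0.2, [0.0012, 0.0005, 0.013], 0],
    [0.2, [0.0012, 0, 0.0125], 0],
    [0.2, [0, 0, 0], 0],
    [0.2, [0, 0, 0], 0],
  ],
)

```text
time_s: 19.7
ee_pos: [0.5478, 0.0096, 0.2097]
tool_rot: [-3.091, 0.56, -0.001]
contact_force: [-1.3, -0.7, -1.2]
width: 0.0242
```

```bash
python3 -c "
from tilt import *
import pickle
state();c=cap('wrist');save(c,'w17.png');pickle.dump(c,open('c17.pkl','wb'));tilt(c)
c=cap('top');save(c,'t17.png',(270,200,370,280),7)"
```

```text
t 19.7 p [0.5478 0.0096 0.2097] yaw -20.52 tilt [0.0004 0.0001] F [-1.3192 -0.7046 -1.1528] w 0.024241563799983927 q7 -2.0699348961415502
rows 22 tilt x/z deg 18.69078246730951 res 0.0001837020059609373 side deg 0.07171042158097383 ymean -0.00038301478439590407
axis x at tool z=0: 0.0019693427768443968 at z=.09: 0.03241652526933152 zrange 0.029129205425359156 0.06350967914394676
```

View pics/w17.png

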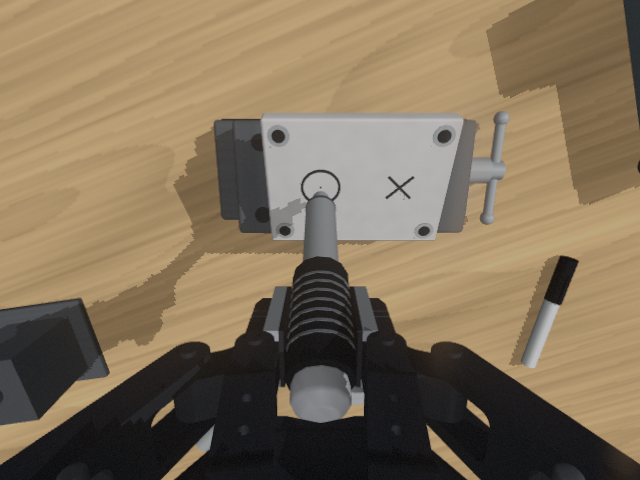

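```bash
python3 - <<'E'
from rel import *
c=pickle.load(open('c17.pkl','rb'))
save(c,'w17z.png',(290,155,350,225),8)
n=np.array([-.3206,.1207,.9395])
# local plane depth near ring
Ti=c["mount"]@np.linalg.inv(c["Twc"]);nt=Ti[:3,:3]@n
px=[(u,v) for u in (346,352,358,366) for v in (180,190,200,170)]
Q=depthpts(c,px);print(((Q-[.5823,-.0027,.106])@n).round(4))
tip=np.array((.0325,-.0003,.0897))
for rp in [(320.3,187)]:
    P=onplane(c,[rp],Q.mean(0),n)[0]; r=Ti[:3,:3]@P+Ti[:3,3]; e=tip-r
    print(P,r,"along n",e@nt,"lat",e-(e@nt)*nt, "onz",onz(c,[rp],.106))
E
```

```text
[-0.0003 -0.0009 -0.0007  0.     -0.0006  0.0002  0.     -0.0018 -0.0008
 -0.0008 -0.0004 -0.0014 -0.0001 -0.0014  0.0004 -0.0007]
[ 0.5822 -0.0028  0.1054] [ 0.0365 -0.0005  0.1044] along n 0.015147091393596272 lat [ 0.0012  0.0002 -0.0004] onz [[ 0.5823 -0.0028  0.106 ]]
```

View pics/w17z.png

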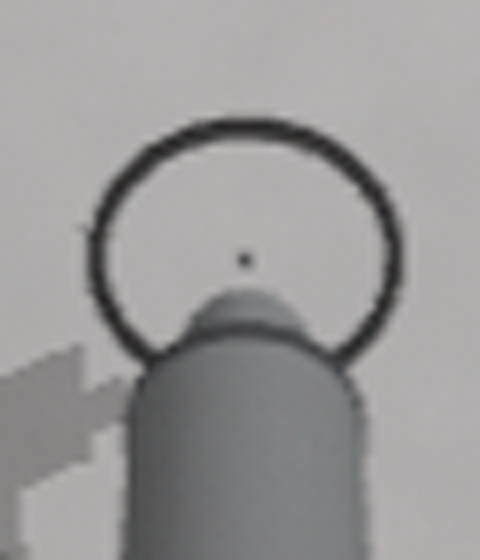

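View pics/t17.png

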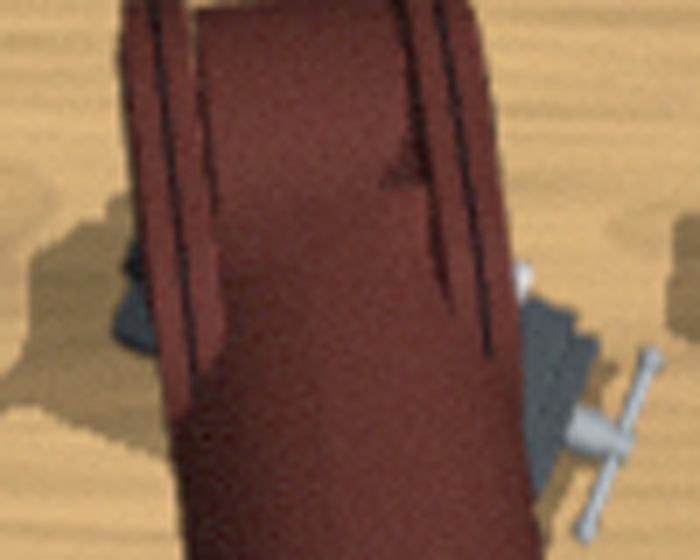

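Call:
play_rows(
  plan=[
    [0.2, [0.0014, 0, 0.0053], 0],
    [0.2, [0.0014, 0, 0.0053], 0],
    [0.2, [0, 0, 0], 0],
    [0.2, [0, 0, 0], 0],
  ],
)

```text
time_s: 20.3
ee_pos: [0.5502, 0.0085, 0.1988]
tool_rot: [-3.091, 0.56, 0.0]
contact_force: [-0.1, 0.1, -1.5]
width: 0.0243
```

```bash
python3 - <<'E'
from tilt import *
import pickle
for i in range(3): s,M=state()
n=np.array([-.3206,.1207,.9395]);print("F.n",s["contact_force"]@n)
c=cap('wrist');pickle.dump(c,open('c18.pkl','wb'));tilt(c)
save(c,'w18z.png',(290,155,350,225),8)
T=np.linalg.inv(c["mount"]);tip=T[:3,:3]@np.array((.0325,-.0003,.0897))+T[:3,3];print("tip px",(c["K"]@(tip/tip[2]))[:2],"ring px",proj(c,[[.5823,-.0028,.106]]))
E
```

```text
t 20.3 p [0.5502 0.0085 0.1988] yaw -20.53 tilt [-0.0001  0.    ] F [-0.0739  0.0735 -1.5279] w 0.024349856437291945 q7 -2.070971385533958
t 20.3 p [0.5502 0.0085 0.1988] yaw -20.53 tilt [-0.0001  0.    ] F [-0.0739  0.0735 -1.5279] w 0.024349856437291945 q7 -2.070971385533958
t 20.3 p [0.5502 0.0085 0.1988] yaw -20.53 tilt [-0.0001  0.    ] F [-0.0739  0.0735 -1.5279] w 0.024349856437291945 q7 -2.070971385533958
F.n -1.4028831469588072
rows 22 tilt x/z deg 18.435819624952217 res 0.00011648252337499962 side deg 0.9082987734597149 ymean -0.00026829810747517284
axis x at tool z=0: 0.0022628006763454264 at z=.09: 0.032264320520301266 zrange 0.0289934096634806 0.06332264809997329
tip px [320.6032 197.8649] ring px [[320.001  194.3583]]
```

View pics/w18z.png

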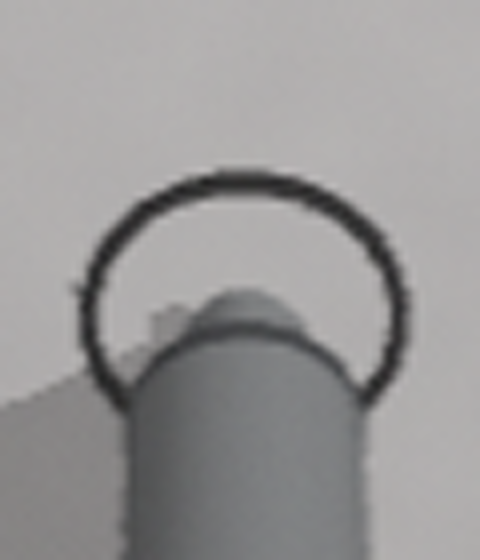

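Call:
play_rows(
  plan=[
    [0.2, [0.0004, 0, 0.001], 0],
    [0.2, [0.0004, 0, 0.001], 0],
    [0.2, [0.0003, 0, 0.001], 0],
    [0.2, [0.0003, 0, 0.001], 0],
    [0.2, [0, 0, 0], 0],
  ],
)

```text
time_s: 20.98
ee_pos: [0.5516, 0.008, 0.195]
tool_rot: [-3.091, 0.56, -0.0]
contact_force: [-0.8, 0.2, 1.0]
width: 0.0245
```

```bash
python3 - <<'E'
from tilt import *
import pickle
s,M=state()
n=np.array([-.3206,.1207,.9395]);print("F.n",s["contact_force"]@n)
E
```

```text
t 20.975 p [0.5516 0.008  0.195 ] yaw -20.53 tilt [0.0002 0.0001] F [-0.7675  0.2258  1.0186] w 0.024535208628287532 q7 -2.0713108822723227
F.n 1.2303193053044332
```

Call:
play_rows(
  plan=[
    [0.2, [0.0003, 0, 0.001], 0],
    [0.2, [0.0004, 0, 0.001], 0],
    [0.2, [0.0003, 0, 0.001], 0],
    [0.2, [0, 0, 0], 0],
    [0.2, [0, 0, 0], 0],
  ],
)

```text
time_s: 21.6
ee_pos: [0.5525, 0.0077, 0.1919]
tool_rot: [-3.091, 0.56, -0.0]
contact_force: [-2.0, -0.2, 2.7]
width: 0.0245
```

```bash
python3 - <<'E'
from tilt import *
import pickle
c=cap('wrist');s,M=state()
n=np.array([-.3206,.1207,.9395]);print("F.n",s["contact_force"]@n)
pickle.dump(c,open('c19.pkl','wb'));tilt(c)
print("ring px",proj(c,[[.5823,-.0028,.106]]))
save(c,'w19.png');save(c,'w19z.png',(290,155,350,225),8)
c=cap('scene');save(c,'s19.png',(250,190,400,310),5)
E
```

```text
t 21.65 p [0.5525 0.0077 0.1919] yaw -20.52 tilt [0.0001 0.0001] F [-1.4545  0.5999  2.6756] w 0.02444723262974967 q7 -2.0715250430660115
F.n 3.0524057794315733
rows 22 tilt x/z deg 18.738459520759264 res 0.00017173283938013665 side deg -0.0294932006518037 ymean -1.0222975792302046e-05
axis x at tool z=0: 0.002049866134672597 at z=.09: 0.032580534226726264 zrange 0.029204570616427533 0.06319006582110884
ring px [[320.0668 200.7411]]
```

View pics/w19z.png

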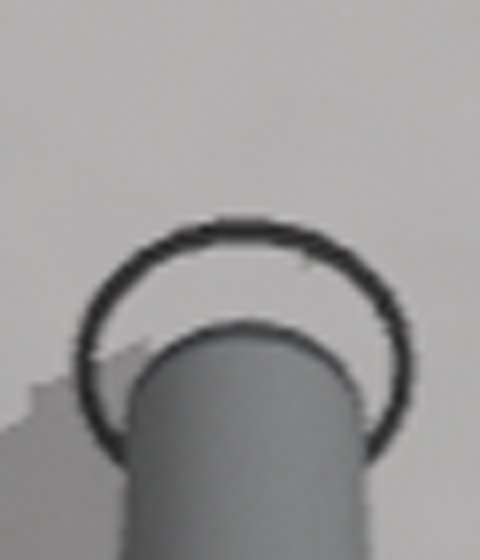

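View pics/s19.png

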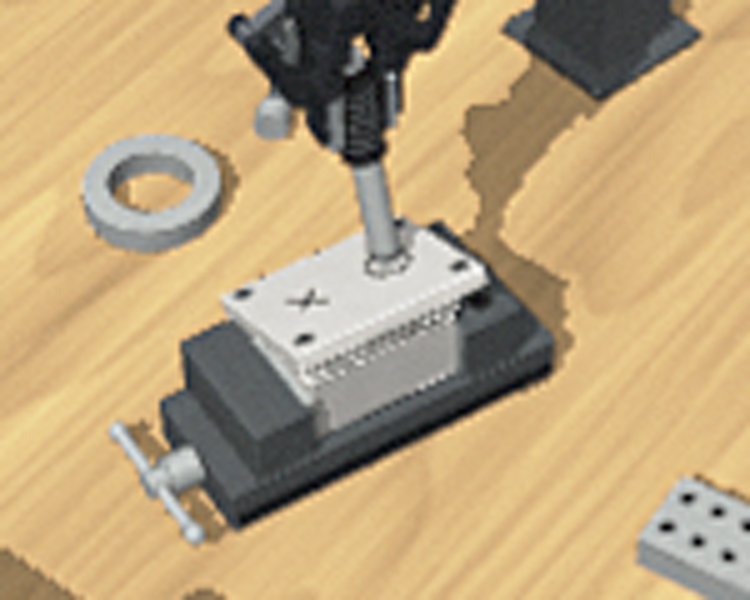

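```bash
python3 - <<'E'
from tilt import *
s,M=state()
n=np.array([-.3206,.1207,.9395]);ring=np.array([.5823,-.0028,.106]);print("F.n",s["contact_force"]@n, s["joint_vel"].max())
for x0,a in ((.00205,18.74),(.0,20),(.0013,19.3)):
    p0=s["ee_pos"]+M@[x0,-.0002,0]; d=M@[np.sin(np.radians(a)),0,np.cos(np.radians(a))]
    for z in (.106,.1054):
        r=ring.copy(); r[2]=z
        t=((r-p0)@n)/(d@n); p=p0+d*t; print("err tool",M.T@(p-r),"norm",np.linalg.norm(p-r),"angle",np.arccos(-d@n))
E
```

```text
t 21.7 p [0.5525 0.0077 0.1919] yaw -20.53 tilt [0.0001 0.    ] F [-1.3009  0.338   2.9102] w 0.0239495812554065 q7 -2.0715412432622915
F.n 3.1919615671385917 0.0011489661882369455
err tool [-0.0003  0.0004  0.0001] norm 0.0005449577056219442 angle 0.02216906637289021
err tool [-0.0001  0.0004  0.0001] norm 0.00045031095142992897 angle 0.02216906637289021
err tool [-0.0003  0.0004  0.0001] norm 0.0005034715393467474 angle nan
err tool [-0.0001  0.0004  0.    ] norm 0.0004301931761534648 angle nan
err tool [-0.0002  0.0004  0.0001] norm 0.00045471132292622087 angle 0.01217011959713639
err tool [ 0.      0.0004 -0.    ] norm 0.00042711130905030524 angle 0.01217011959713639<stdin>:8: RuntimeWarning: invalid value encountered in arccos
```

Every check is within limits, so I'm handing the job in.

```bash
python3 -c "
from bench import ctrl
print(ctrl.sign_off())"
```

```text
the job is handed in; nothing more can be done
None
```

I switched the gauge to measuring and handed the job in with the probe held on the ring, lightly pressed. `sign_off` gave no verdict, so the figures below are my own last checks.

- **Selector:** I pinched the bar and pushed it about 5.6 mm down. I then turned it clockwise about 62° to the stop and let go. The picture showed the pointer at the long tick. The bar top measured about 98–99 mm, its sprung-up height.
- **Probe:** I lifted it straight out of the rest. The moves can't tilt the tool, so I tilted the probe in the fingers by levering its nose against the rim of the rest's hole. It ended at 18.7–19.5°, against a slope of 20.0° measured from the depth image.
- **On the ring:** the tip was about 0.5 mm from the ring centre and the axis about 0.02 rad from square, both by wrist camera. The push was about 4.5 N.
- **Nose depth:** I had no direct reading. The force suggests about 5 mm in and the distance moved suggests about 3.8 mm; the allowed range is 1.5 to 6.8 mm.
- **Disagreement:** the first coarse top-camera fix of the ring was about 4 mm from the wrist camera's. I used the wrist camera, which agreed with itself in three views.
- **Not re-checked at the end:** the arm blocked the top view. I did not look again at the selector or at every loose gauge, but nothing in the pictures or forces suggested any had been touched.

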